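# Close a couverture canister in its nest

## Robot

A 6-joint arm with a two-finger parallel gripper is mounted at the origin on the work surface. World frame = base frame: x ahead of the robot, y to its left, z up, the work surface at z = 0. Lengths are in m, angles in rad, forces in N, time in s.
With the tool pointing down it reaches from about 0.25 to 0.8 m from the base axis. Payload 3.9 kg.
Tool frame: the origin (TCP) lies at the very end of the fingers, on their centre line; the grasp point (between the pads) lies 19 mm behind it (manip.tcp_to_grasp is the z of the grasp point in the tool frame, in m); z points along the fingers, y is the line along which they close (so a half turn about z gives the same grasp; the last joint's range is limited). The gripper opens to 85 mm and grips with 20 to 120 N. Pads are 22 mm wide; open, the fingers measure 114 mm over their backs; the gripper's body (76 mm by 85 mm) begins 54 mm behind the grasp point. The pads swing forward as they close: fully open they stand 13 mm farther back than shut.
Start: joints at [-1.287, 0.26, -0.138, 1.173, 0, 1.571], TCP at [0.147, -0.504, 0.231] pointing down, gripper open.
Joint ranges: [-2.78, 2.78], [-0.83, 1.72], [-1.28, 1.37], [-1.9, 2.12], [-1.57, 1.48], [-3.14, 3.14]. Speed limits (rad/s): [2.57, 2.57, 3.14, 3.14, 3.14, 3.14].

## Interface

Orientations are given as [roll, pitch, yaw] about the fixed x, y, z axes, in that order (R = Rz(yaw) Ry(pitch) Rx(roll)).
In Python, from bench import manip gives the robot as it stands. The module is installed in compiled form; this text tells all that it offers.
- The arm moves only by the tool drive_tool, never from a script. Its argument "motion" is a list of rows, each an object with "fingers": the opening, from 0 (shut) to 1 (fully open); "travel": the shift along the world's x, y, z in m, a list of three; "yaw": the turn about the world's z in degrees. A call has 1 to 20 rows; each row shifts and turns the commanded pose from where the row before left it; what a row does not reach is not made up. A row lasts 1/8 s, in which the tool goes at most 62.5 mm and 10.7 degrees, less where a joint would pass 70% of its speed; a pose out of reach is approached as far as the arm can. A call with a gripper value outside its range is refused whole. The fingers move at their own pace and stop on an object; the grip force is fixed at half the most. Time passes only in rows, so rows that do not move let the fingers close. It gives the time, the measured TCP pose, the force, the opening and the grip force at its end, in the units of the state.
- manip.sense(): the state, without advancing time (a new reading comes with each control period).
- manip.camera(name): name is "scene" or "side" or "wrist"; returns a dict with "color" (400x640x3 uint8, red, green, blue), "intrinsics" (3x3 intrinsics, pixels), "D" ([k1, k2, p1, p2, k3] as OpenCV has them; the pictures are not rectified), "rvec" (rotation vector, rad) and "tvec" (3), from world to camera coordinates, as OpenCV has them. Camera axes: x right, y down, z forward; pixel columns grow to the right and rows downward; lengths in m; the calibration is good to about 2 mm. A picture is of the moment at which its call begins. There is no depth.
- manip.close_job(): hands the job in; it is judged then, once.
Trained networks look in the newest picture that a camera, given by its name, has taken for a name from the list of things; names that differ only in an ending like _2 or _b are one class to them, and where a whole thing is asked for, a point or a joint stands for the part that bears it (a point fixed in the world has none). Each returns a list of dicts, best first, with "conf" (0 to 1); they miss things now and then, are a little off and sometimes report something else, mostly with a low value. They report only what shows in the picture. A call takes as long as a camera call. They do not tell look-alikes from the thing itself.
- manip.search_frame(camera, name): "pixel" ([row, column] in pixels, amid what is visible of it).
- manip.outline_of(camera, name): "pixels" (400x640 bool, what is visible of it) and "pixel" ([row, column] in pixels, amid what is visible of it).
The state is a dict: "time": time; "q": joint angles; "joint_vel": joint speeds; "joint_torque": joint torques, N m; "tcp_pos": TCP position; "eef_rot": TCP orientation; "wrist_force": force on the tool from outside, world axes, zero at the start; "moment": the same for the moment, N m; "width": finger opening in m; "gripper_force": force on a finger pad.
Only numpy, scipy, OpenCV 4.12 (cv2) and the standard library are available. Lean on these libraries where they do the work, as an engineer would, in place of code of your own. Each camera call takes 0.05 s, during which the arm holds its last target. There are 200 camera calls.

## Task

Set the clear square canister with the black screw lid fully down into the square nest, which keeps it from turning. Then screw its lid down (clockwise from above) until it is snug: turn it in small, even steps until the torque has risen about 0.3 N m above what it was while running free, and stop there without overtightening it; let go and leave the other things on the table alone.

Things in the scene. Friction and masses are not known exactly. Their poses are not given: they have to be found in the camera images.
- canister: clear square canister with brown chocolate buttons inside, 62 x 62 mm, square part 85 high, about 0.5 kg in all, standing loose on the table. Origin: centre of its underside; z up, x and y along its sides. The lid sits on it, on its axis; lift it by the lid
- lid: the canister's black ribbed screw lid, orange spot in the middle, white dot near the edge; round, 60 dia, gripped band 22 high, started on the thread. Origin on its axis at the band's foot, 96 mm above the canister's underside at the start; z up, x through the dot. Clockwise from above it sinks 1 mm per rad; let go, it stays or eases back a little. Grip it with 80 N or more
- lid_top (a point): centre of the lid's top, 22 mm above the lid's origin. It runs free for 0.9 to 2.6 rad, never the same, not to be seen, then meets its seal, whose torque climbs by about 1 N m per rad. Snug is 0.3 N m from the seal; under 0.15 is loose, over 0.5 overtight. While it turns, an even thread drag of 0.3 N m adds to that; held still, part of it stays in the reading, the same after like steps
- nest: fixed nest: grey base plate 130 x 130 x 10 with four aluminium walls around a square pocket, 65 x 65 mm inside (1.5 mm clearance each side), wall tops flared outwards to an 80 mm wide mouth at 40 mm above the table. Origin: centre of the plate's underside; z up, x and y along the pocket's sides. The canister fits in any of the four quarter turns
- pocket (a point): centre of the pocket's floor, 10 mm above the table, 30 mm below the lips' tops; axes as the nest's
- amber_bottle: amber glass bottle, white cap, 52 dia x 130 high; bystander; origin at the centre of its underside, z up
- red_bottle: red bottle, black cap, 52 dia x 130 high; bystander; origin as above
- jar: closed round glass jar with white lid, 72 dia x 85 high; bystander; origin as above
- spare_lid: loose orange disc lid, 60 dia x 18 high, lying on the table; bystander, not the lid to be tightened; origin as above
- bowl: steel mixing bowl, 190 dia x 75 high; bystander; origin as above
- spatula: spatula lying flat; bystander; origin near its middle on the underside
There are look-alikes about, which are no part of the job. What is shaped like the canister but turquoise or yellow is not meant.

How it is judged:
On the way, in this order (a step that is already met when the one before it is completed fails the run):
1. the canister stands fully down in the nest (horizontal distance between canister and pocket below 0.004 m and z of canister in the frame of pocket below 0.003 m and angle between canister's own z axis and vertical below 0.05 rad), for 0.2 s.
2. the lid is snug: it bears on its seal with 5 to 28 N (0.1 to 0.56 N m) (all of step 1 and contact force between lid and canister between 5 and 28 N), for 0.3 s.
At the end, for the whole second after the job is handed in: The canister stands upright (within 0.05 rad) in the nest, within 4 mm of its centre and within 3 mm of its floor, at rest, and the lid, released, stays borne on its seal with 5 to 28 N, that is with 0.1 to 0.56 N m from the seal, and never over 34 N (0.68 N m) (all of step 2 and linear speed of canister below 0.02 m/s and angular speed of lid below 0.05 rad/s); the robot touches nothing.
It fails at once if the lid is overtightened: it bears on its seal with more than 34 N (0.68 N m) (contact force between lid and canister above 34 N).
It fails at once if the canister is tipped by more than 0.5 rad (angle between canister's own z axis and vertical above 0.5 rad).
It fails at once if a bystander is moved by more than 30 mm (distance of any of amber_bottle, red_bottle, jar, spare_lid, bowl, spatula from where it was at the start of the episode above 0.03 m).
It also fails if it takes over 72 s, if anything falls off the work surface, if the arm or the gripper's body presses on something with over 40 N, if the wrist force passes 120 N, or if a joint passes its speed limit or range.

## Working session

There is one attempt and no reset: what is moved stays moved. The work goes in short steps, Python scripts to look and compute and a tool call to move; the robot and the scene stay as the last step left them, time stands still between calls to the robot, and variables do not carry over. Pictures are saved under pics/ and viewed, at most 10 in all, crops included, and the job is handed in when it is done.

Besides the shell and the picture viewer there is one more tool, called after "Request:" as name(argument=value, ...), one argument or row to a line, values as JSON. drive_tool: Moves the arm, as the interface text tells. Its arguments: {"type":"object","properties":{"motion":{"type":"array"}},"required":["motion"]}

```bash
mkdir -p pics
cat > h.py <<'E'
import numpy as np, cv2
from bench import manip
def cam(n):
    return manip.camera(n)
def save(c,f,box=None,s=1):
    im=c["color"][:,:,::-1]
    if box: im=im[box[0]:box[1],box[2]:box[3]]
    cv2.imwrite(f,cv2.resize(im,None,fx=s,fy=s,interpolation=cv2.INTER_CUBIC))
def ray(c,px):
    R=cv2.Rodrigues(np.array(c["rvec"],float))[0];t=np.array(c["tvec"],float).ravel()
    u=cv2.undistortPoints(np.array([[[px[1],px[0]]]],float),np.array(c["intrinsics"]),np.array(c["D"]))[0,0]
    return -R.T@t, R.T@np.array([u[0],u[1],1])
def onz(c,px,z):
    o,d=ray(c,px); return o+d*(z-o[2])/d[2]
def proj(c,P):
    p=cv2.projectPoints(np.array(P,float).reshape(-1,3),np.array(c["rvec"],float),np.array(c["tvec"],float),np.array(c["intrinsics"]),np.array(c["D"]))[0][:,0]
    return p[:,::-1]
E
python3 - <<'E'
from h import *
s=manip.sense(); print({k:np.round(v,3) for k,v in s.items()}, manip.tcp_to_grasp)
ims=[]
Z=dict(canister=.05,lid=.107,lid_top=.118,nest=.02,jar=.04,amber_bottle=.065,red_bottle=.065,spare_lid=.01,bowl=.04,spatula=.005)
for n in ("scene","side"):
    c=cam(n); save(c,f"pics/{n}0.png")
    for k,z in Z.items():
        for r in manip.search_frame(n,k)[:4]:
            print(n,k,round(r["conf"],2),np.round(r["pixel"]),np.round(onz(c,r["pixel"],z)[:2],3))
E
```

```text
{'time': np.float64(0.0), 'q': array([-1.287,  0.261, -0.139,  1.173,  0.   ,  1.571]), 'joint_vel': array([ 0.002, -0.001, -0.001,  0.001,  0.002,  0.   ]), 'joint_torque': array([-0.0000e+00, -4.0568e+01,  2.5392e+01,  1.9000e-02,  0.0000e+00,
        0.0000e+00]), 'tcp_pos': array([ 0.147, -0.503,  0.23 ]), 'eef_rot': array([-3.14 , -0.   ,  0.284]), 'wrist_force': array([-0.561, -0.247, -0.457]), 'moment': array([ 0.035, -0.046, -0.009]), 'gripper_force': np.float64(0.0), 'width': np.float64(0.085)} -0.0187
scene canister 0.89 [160. 358.] [0.398 0.158]
scene canister 0.85 [144. 401.] [0.378 0.314]
scene canister 0.73 [209. 402.] [0.609 0.223]
scene canister 0.56 [176. 388.] [0.485 0.228]
scene lid 0.85 [167. 392.] [0.492 0.229]
scene lid 0.82 [200. 408.] [0.615 0.23 ]
scene lid 0.59 [136. 403.] [0.389 0.306]
scene lid 0.57 [150. 357.] [0.397 0.149]
scene lid_top 0.81 [137. 400.] [0.398 0.291]
scene lid_top 0.8 [203. 406.] [0.625 0.218]
scene lid_top 0.61 [168. 392.] [0.5   0.223]
scene lid_top 0.58 [148. 358.] [0.401 0.152]
scene nest 0.94 [226. 274.] [ 0.537 -0.158]
scene jar 0.
[... 484 characters left out ...]
21]
side lid 0.7 [178. 271.] [0.395 0.148]
side lid 0.68 [159. 294.] [0.503 0.229]
side lid 0.61 [153. 258.] [0.385 0.303]
side lid 0.52 [155. 324.] [0.617 0.221]
side lid_top 0.8 [178. 274.] [0.402 0.132]
side lid_top 0.78 [153. 322.] [0.609 0.22 ]
side lid_top 0.72 [156. 256.] [0.37  0.276]
side lid_top 0.57 [162. 289.] [0.48  0.206]
side nest 0.76 [251. 336.] [ 0.529 -0.176]
side jar 0.9 [198. 365.] [0.709 0.019]
side amber_bottle 0.82 [263. 408.] [ 0.715 -0.326]
side red_bottle 0.96 [233. 400.] [ 0.745 -0.202]
side spare_lid 0.68 [232. 280.] [ 0.378 -0.028]
side spare_lid 0.25 [161. 290.] [0.518 0.339]
side bowl 0.72 [131. 304.] [0.615 0.476]
side spatula 0.85 [308. 356.] [ 0.517 -0.395]
```

Run:
```python
import cv2,numpy as np
a=cv2.imread("pics/scene0.png")[110:250,320:450]; b=cv2.imread("pics/side0.png")[120:240,220:360]
a=cv2.resize(a,None,fx=3,fy=3,interpolation=2); b=cv2.resize(b,None,fx=2.8,fy=2.8,interpolation=2)
b=cv2.copyMakeBorder(b,0,a.shape[0]-b.shape[0],0,0,0)
cv2.imwrite("pics/crop0.png",np.hstack([a,b])); print(a.shape,b.shape)
```

```text
(420, 390, 3) (420, 392, 3)
```

View pics/scene0.png

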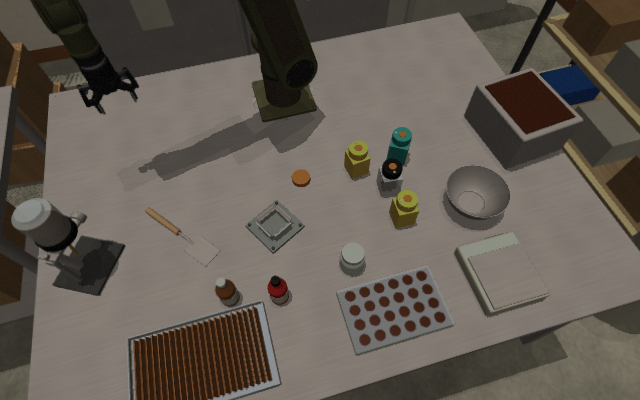

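View pics/crop0.png

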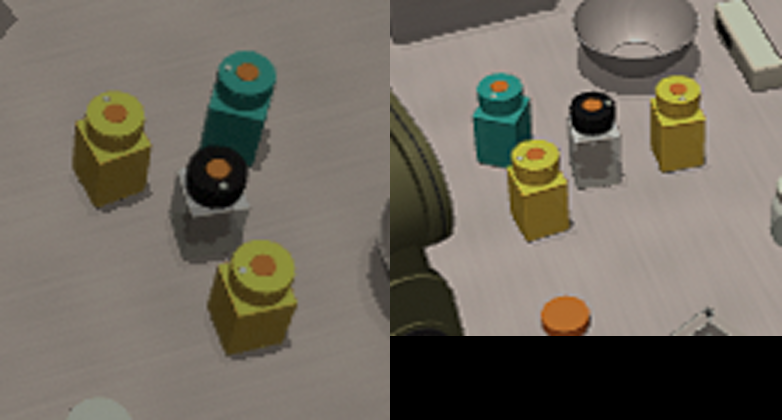

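Candidates, as scene pixels [row, col]: yellow [155,358], turquoise [144,401], clear with black lid [176,390], yellow [209,403]. The crop confirms that the clear canister with the black lid, lid at about [167,392], is the target. Next I look at the nest with the wrist camera on the way over.

Request:
drive_tool(
  motion=[
    {"fingers": 1,"travel": [0.036,0.034,0.02],"yaw": 0},
    {"fingers": 1,"travel": [0.036,0.034,0.02],"yaw": 0},
    {"fingers": 1,"travel": [0.036,0.034,0.02],"yaw": 0},
    {"fingers": 1,"travel": [0.036,0.034,0.02],"yaw": 0},
    {"fingers": 1,"travel": [0.036,0.034,0.02],"yaw": 0},
    {"fingers": 1,"travel": [0.036,0.034,0.02],"yaw": 0},
    {"fingers": 1,"travel": [0.036,0.034,0],"yaw": 0},
    {"fingers": 1,"travel": [0.036,0.034,0],"yaw": 0},
    {"fingers": 1,"travel": [0.036,0.034,0],"yaw": 0},
    {"fingers": 1,"travel": [0.036,0.034,0],"yaw": 0},
    {"fingers": 1,"travel": [0,0,0],"yaw": 0},
    {"fingers": 1,"travel": [0,0,0],"yaw": 0},
  ],
)

```text
time: 2.6
tcp_pos: [0.5067, -0.164, 0.3511]
eef_rot: [-3.142, 0.001, 0.284]
wrist_force: [-0.4, 0.8, -0.2]
width: 0.0853
gripper_force: 0.0
```

Run:
```python
from h import *
s=manip.sense(); print(s["time"],s["q"].round(3),s["tcp_pos"].round(4),s["eef_rot"].round(3))
c=cam("wrist"); save(c,"pics/w1.png"); np.save("w1.npy",c,allow_pickle=True)
o,d=ray(c,(200,320)); print(o,d/abs(d[2]))
for r in manip.search_frame("wrist","nest"): print(r["conf"],r["pixel"],onz(c,r["pixel"],.02))
```

```text
2.6 [-0.313  0.255  0.164  1.481 -0.     2.545] [ 0.5067 -0.164   0.3511] [-3.142e+00  1.000e-03  2.840e-01]
[ 0.58587302 -0.14034019  0.49343468] [-0.33639789 -0.0957089  -1.        ]
0.6 [133.7, 317.8] [ 0.53178728 -0.15139078  0.02      ]
0.36 [83.4, 45.2] [0.48871482 0.26093125 0.02      ]
```

View pics/w1.png

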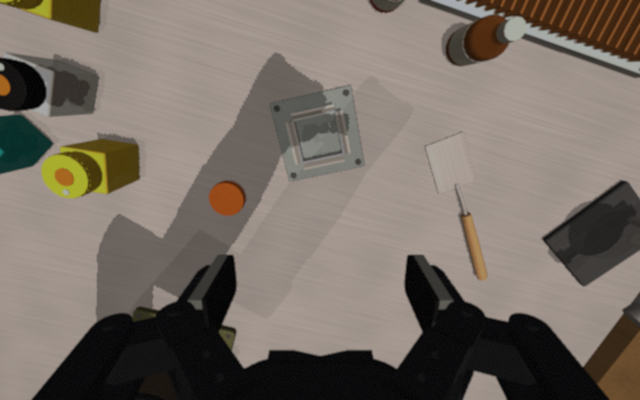

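The wrist view shows the nest plate with corners near (row,col) [101,270], [86,350], [164,364] and [181,289]. The black-lidded canister is at the left edge, near [85,25]. I'll measure the nest and then move to the canister.

```bash
cat >> h.py <<'E'
def rect(c,mask,z):
    cs=cv2.findContours(mask.astype(np.uint8),cv2.RETR_EXTERNAL,cv2.CHAIN_APPROX_NONE)[0]
    k=max(cs,key=cv2.contourArea)[:,0]
    P=np.array([onz(c,(y,x),z)[:2] for x,y in k]).astype(np.float32)
    return cv2.minAreaRect(P*1000)
E
python3 - <<'E'
from h import *
c=cam("wrist")
for r in manip.outline_of("wrist","nest"): print(r["conf"],r["pixel"],r["pixels"].sum(),rect(c,r["pixels"],.008))
# manual corners
for p in [(101,270),(86,350),(164,364),(181,289)]: print(onz(c,p,.01)[:2].round(4))
# grey threshold refine: subpixel corners
g=cv2.cvtColor(c["color"],cv2.COLOR_RGB2GRAY)
q=cv2.cornerSubPix(g,np.array([[270,101],[350,86],[364,164],[289,181]],np.float32).reshape(-1,1,2),(5,5),(-1,-1),(3,40,.01))[:,0]
P=np.array([onz(c,(b,a),.01)[:2] for a,b in q]);print(q,P,P.mean(0))
for n in("scene","side"):
    c=cam(n)
    for r in manip.outline_of(n,"nest")[:1]: print(n,r["conf"],rect(c,r["pixels"],.01))
    # orange spot of target
    h=cv2.cvtColor(c["color"],cv2.COLOR_RGB2HSV)
    m=cv2.inRange(h,(5,130,120),(17,255,255)); cc=cv2.connectedComponentsWithStats(m)
    for st,ce in zip(cc[2][1:],cc[3][1:]):
        if 6<st[4]<120 and st[1]<260: print(n,st[4],ce.round(1),onz(c,ce[::-1],.118).round(4))
E
```

```text
0.8 [132.6, 319.2] 6614 ((528.0144653320312, -153.39572143554688), (132.23121643066406, 131.27340698242188), 28.366193771362305)
[ 0.5578 -0.0672]
[ 0.6132 -0.1799]
[ 0.5041 -0.2398]
[ 0.441  -0.1273]
[[270.      101.     ]
 [350.       86.     ]
 [361.94025 160.7321 ]
 [289.      181.     ]] [[ 0.55778814 -0.06717316]
 [ 0.61317455 -0.17987832]
 [ 0.50837062 -0.23471931]
 [ 0.44096456 -0.1272615 ]] [ 0.53007447 -0.15225807]
scene 0.6 ((531.2083129882812, -154.16226196289062), (132.70652770996094, 129.44918823242188), 28.208431243896484)
scene 28 [401.9 133.5] [0.386  0.3023 0.118 ]
scene 34 [358.  147.3] [0.3981 0.1526 0.118 ]
scene 32 [392.2 165.6] [0.4936 0.2279 0.118 ]
scene 7 [299.6 181.4] [ 0.4694 -0.0531  0.118 ]
scene 44 [407.5 198.1] [0.6129 0.2281 0.118 ]
side 0.91 ((529.6672973632812, -159.09300231933594), (135.43850708007812, 134.26622009277344), 28.43532371520996)
side 18 [258.5 150.5] [0.3874 0.3029 0.118 ]
side 19 [291.7 157. ] [0.4952 0.2286 0.118 ]
side 21 [271.4 174.6] [0.3992 0.1533 0.118 ]
side 7 [418.  251.4] [ 0.7375 -0.3329  0.118 ]
side 26 [433.5 259. ] [ 0.7688 -0.3744  0.118 ]
side 7 [451.  258.4] [ 0.8204 -0.3884  0.118 ]
```

Request:
drive_tool(
  motion=[
    {"fingers": 1,"travel": [0,0.024,0],"yaw": 10},
    {"fingers": 1,"travel": [0,0.024,0],"yaw": 10},
    {"fingers": 1,"travel": [0,0.024,0],"yaw": 10},
    {"fingers": 1,"travel": [0,0.024,0],"yaw": 10},
    {"fingers": 1,"travel": [0,0.024,0],"yaw": 10},
    {"fingers": 1,"travel": [0,0.024,0],"yaw": 10},
    {"fingers": 1,"travel": [0,0.024,0],"yaw": 10},
    {"fingers": 1,"travel": [0,0.024,0],"yaw": 10},
    {"fingers": 1,"travel": [0,0.024,0],"yaw": 10},
    {"fingers": 1,"travel": [0,0.024,-0.007],"yaw": 10},
    {"fingers": 1,"travel": [0,0.024,-0.007],"yaw": 10},
    {"fingers": 1,"travel": [0,0.024,-0.007],"yaw": 10},
    {"fingers": 1,"travel": [0,0.024,-0.007],"yaw": 10},
    {"fingers": 1,"travel": [0,0.024,-0.007],"yaw": 10},
    {"fingers": 1,"travel": [-0.004,0.024,-0.007],"yaw": 10},
    {"fingers": 1,"travel": [-0.004,0.024,-0.007],"yaw": 10},
    {"fingers": 1,"travel": [-0.004,0.008,-0.007],"yaw": 10},
    {"fingers": 1,"travel": [0,0,-0.014],"yaw": 10},
    {"fingers": 1,"travel": [0,0,0],"yaw": 0},
    {"fingers": 1,"travel": [0,0,0],"yaw": 0},
  ],
)

```text
time: 5.5
tcp_pos: [0.4952, 0.2278, 0.2818]
eef_rot: [3.142, 0.0, -2.861]
wrist_force: [-0.1, -0.3, -0.3]
width: 0.0851
gripper_force: 0.0
```

Run:
```python
from h import *
s=manip.sense(); print(s["time"],s["q"].round(3),s["tcp_pos"].round(4),s["eef_rot"].round(3))
c=cam("wrist"); save(c,"pics/w2.png")
h=cv2.cvtColor(c["color"],cv2.COLOR_RGB2HSV)
m=cv2.inRange(h,(5,130,120),(17,255,255)); cc=cv2.connectedComponentsWithStats(m)
for st,ce in zip(cc[2][1:],cc[3][1:]):
    if st[4]>40: print(st[4],ce.round(1),onz(c,ce[::-1],.118).round(4))
for k in("canister","lid"):
  for r in manip.outline_of("wrist",k): print(k,r["conf"],np.round(r["pixel"]),r["pixels"].sum())
```

```text
5.5 [0.431 0.279 0.02  1.311 0.    0.15 ] [0.4952 0.2278 0.2818] [ 3.142  0.    -2.861]
1570 [138.3  16.4] [0.3949 0.029  0.118 ]
488 [273.8  60.1] [0.3961 0.155  0.118 ]
408 [426.5  94.2] [0.3845 0.3053 0.118 ]
359 [321.5 176.3] [0.4923 0.2296 0.118 ]
230 [293.5 269.4] [0.611  0.2294 0.118 ]
canister 0.91 [ 94. 415.] 4760
canister 0.78 [250. 296.] 3679
canister 0.7 [ 63. 278.] 4268
canister 0.66 [168. 323.] 3358
lid 0.95 [ 93. 424.] 3319
lid 0.92 [262. 294.] 2107
lid 0.67 [176. 324.] 2403
lid 0.59 [ 60. 276.] 3490
```

View pics/w2.png

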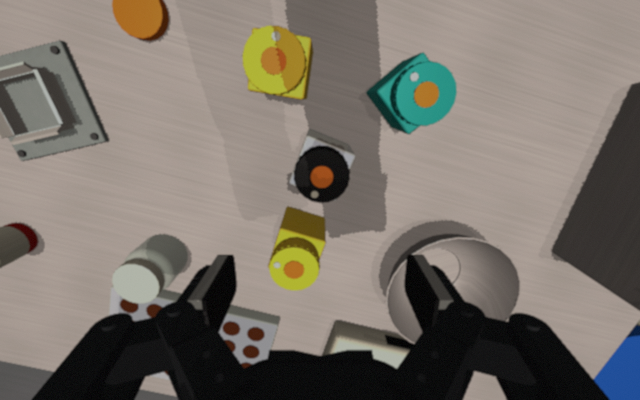

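The wrist view shows the black lid with its orange spot at [176,321], between yellow at [60,274], turquoise at [95,427] and yellow at [269,293]. I'll enlarge the canister to read its yaw.

Run:
```python
import cv2
a=cv2.imread("pics/w2.png")[115:220,270:375]
cv2.imwrite("pics/w2c.png",cv2.resize(cv2.convertScaleAbs(a,alpha=1.4,beta=10),None,fx=5.6,fy=5.6,interpolation=2))
```

```text
(no output)
```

View pics/w2c.png

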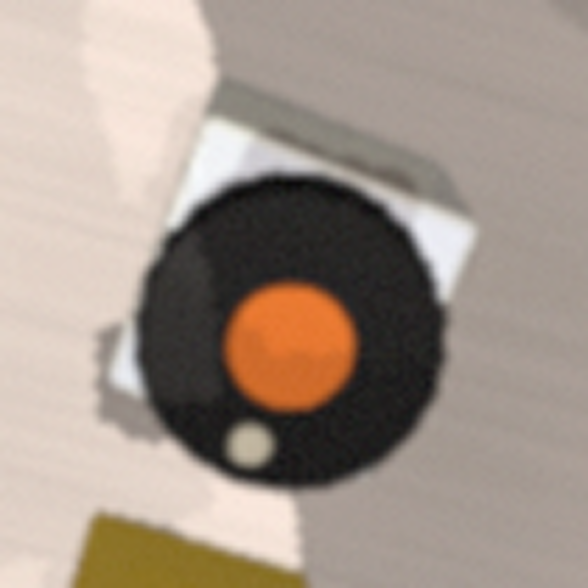

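The crop shows the canister's square shoulder (z = 85 mm) with corners at crop (x,y) = (205,117), (475,232) and (110,382).

Run:
```python
from h import *
c=cam("wrist")
P=[onz(c,(115+(y+.5)/5.6-.5,270+(x+.5)/5.6-.5),.085)[:2] for x,y in[(205,117),(475,232),(110,382)]]
P=np.array(P);print(P)
for i in(1,2):
    d=P[i]-P[0];print(np.hypot(*d),np.degrees(np.arctan2(d[1],d[0]))%90)
print((P[1]+P[2])/2)
# lid rim circle -> center
r=[r for r in manip.outline_of("wrist","lid") if abs(r["pixel"][1]-322)<15 and abs(r["pixel"][0]-176)<15]
if r: print(rect(c,r[0]["pixels"],.113))
```

```text
[[0.46001738 0.20253042]
 [0.46713113 0.26221494]
 [0.51918644 0.19776804]]
0.06010696507618966 83.20301884739787
0.05936041379231571 85.3983169855124
[0.49315879 0.22999149]
```

Request:
drive_tool(
  motion=[
    {"fingers": 1,"travel": [-0.002,0.0015,-0.04],"yaw": 0},
    {"fingers": 1,"travel": [0,0,-0.04],"yaw": 0},
    {"fingers": 1,"travel": [0,0,-0.04],"yaw": 0},
    {"fingers": 1,"travel": [0,0,-0.03],"yaw": 0},
    {"fingers": 1,"travel": [0,0,-0.023],"yaw": 0},
    {"fingers": 1,"travel": [0,0,-0.02],"yaw": 0},
    {"fingers": 1,"travel": [0,0,0],"yaw": 0},
    {"fingers": 1,"travel": [0,0,0],"yaw": 0},
  ],
)

```text
time: 6.75
tcp_pos: [0.4936, 0.2298, 0.0891]
eef_rot: [3.141, 0.001, -2.858]
wrist_force: [0.1, 0.9, 0.7]
width: 0.0856
gripper_force: 0.0
```

Request:
drive_tool(
  motion=[
    {"fingers": 0.8,"travel": [0,0,0],"yaw": 0},
    {"fingers": 0.7,"travel": [0,0,0],"yaw": 0},
    {"fingers": 0.5,"travel": [0,0,0],"yaw": 0},
    {"fingers": 0.3,"travel": [0,0,0],"yaw": 0},
    {"fingers": 0.2,"travel": [0,0,0],"yaw": 0},
    {"fingers": 0,"travel": [0,0,0],"yaw": 0},
    {"fingers": 0,"travel": [0,0,0],"yaw": 0},
    {"fingers": 0,"travel": [0,0,0],"yaw": 0},
  ],
)

```text
time: 7.75
tcp_pos: [0.494, 0.2292, 0.0896]
eef_rot: [-3.14, 0.002, -2.858]
wrist_force: [0.6, -1.6, 5.4]
width: 0.0579
gripper_force: 62.9
```

Request:
drive_tool(
  motion=[
    {"fingers": 0,"travel": [0,0,0.01],"yaw": 0},
    {"fingers": 0,"travel": [0,0,0.02],"yaw": 0},
    {"fingers": 0,"travel": [0,0,0.03],"yaw": 0},
    {"fingers": 0,"travel": [0,0,0.03],"yaw": 0},
    {"fingers": 0,"travel": [0,0,0.03],"yaw": 0},
    {"fingers": 0,"travel": [0.002,-0.02,0.01],"yaw": 2},
    {"fingers": 0,"travel": [0.003,-0.033,0],"yaw": 3.2},
    {"fingers": 0,"travel": [0.003,-0.033,0],"yaw": 3.2},
    {"fingers": 0,"travel": [0.003,-0.033,0],"yaw": 3.2},
    {"fingers": 0,"travel": [0.003,-0.033,0],"yaw": 3.2},
    {"fingers": 0,"travel": [0.003,-0.033,0],"yaw": 3.2},
    {"fingers": 0,"travel": [0.003,-0.033,0],"yaw": 3.2},
    {"fingers": 0,"travel": [0.003,-0.033,0],"yaw": 3.2},
    {"fingers": 0,"travel": [0.003,-0.033,0],"yaw": 3.2},
    {"fingers": 0,"travel": [0.003,-0.033,0],"yaw": 3.2},
    {"fingers": 0,"travel": [0.003,-0.033,0],"yaw": 3.2},
    {"fingers": 0,"travel": [0.003,-0.033,0],"yaw": 0},
    {"fingers": 0,"travel": [0,0,0],"yaw": 0},
    {"fingers": 0,"travel": [0,0,0],"yaw": 0},
    {"fingers": 0,"travel": [0,0,0],"yaw": 0},
  ],
)

```text
time: 10.25
tcp_pos: [0.5275, -0.1525, 0.218]
eef_rot: [3.14, -0.0, -2.263]
wrist_force: [-0.8, 0.7, -7.1]
width: 0.0585
gripper_force: 66.5
```

Run:
```python
from h import *
s=manip.sense(); print(s["time"],s["q"].round(3),s["tcp_pos"].round(4),s["eef_rot"].round(3),s["width"],s["wrist_force"].round(2),s["moment"].round(3))
ims=[]
for n,b in(("scene",(120,260,210,340)),("side",(160,300,270,400))):
    c=cam(n); im=c["color"][b[0]:b[1],b[2]:b[3],::-1]; ims.append(cv2.resize(im,None,fx=3,fy=3,interpolation=2))
cv2.imwrite("pics/carry.png",np.hstack(ims))
```

```text
10.25 [-0.282  0.308 -0.105  1.159  0.    -1.16 ] [ 0.5275 -0.1525  0.218 ] [ 3.14  -0.    -2.263] 0.05846516481826114 [-0.79  0.74 -7.12] [ 0.089 -0.02   0.027]
```

View pics/carry.png

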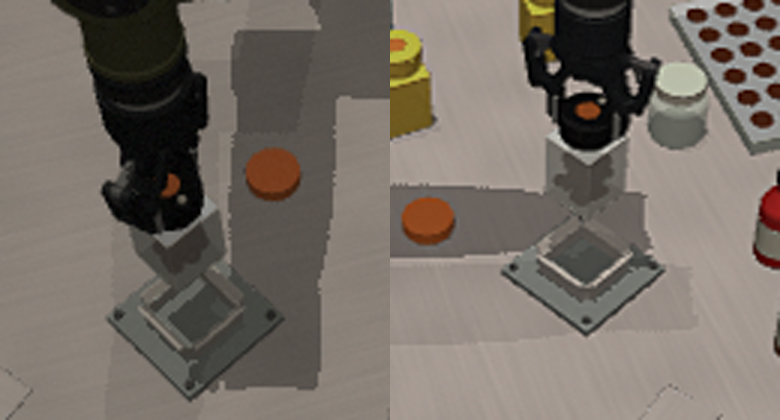

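The canister hangs upright and looks aligned with the nest. I'll check its axis and the nest centre once more before lowering.

Run:
```python
from h import *
R=[]
for n in("scene","side"):
    c=cam(n)
    h=cv2.cvtColor(c["color"],cv2.COLOR_RGB2HSV)
    m=cv2.inRange(h,(5,130,100),(17,255,255)); cc=cv2.connectedComponentsWithStats(m)
    for st,ce in zip(cc[2][1:],cc[3][1:]):
        P=onz(c,ce[::-1],.248)
        if st[4]>5 and np.hypot(*(P[:2]-[.5275,-.1525]))<.03: print(n,st[4],ce.round(1),P.round(4))
    for z in(.01,):
        K=[onz(c,(y,x),z)[:2].round(4) for x,y in ([(210+107/3,120+318/3),(210+284/3,120+319/3),(210+191/3,120+398/3)] if n=="scene" else [(270+111/3,160+269/3),(270+274/3,160+268/3),(270+197/3,160+333/3)])]
        print(K, (K[0]+K[1])/2)
```

```text
scene 24 [266.8 181.3] [ 0.5312 -0.149   0.248 ]
[array([ 0.5093, -0.2402]), array([ 0.5616, -0.0673]), array([ 0.6201, -0.1776])] [ 0.53545 -0.15375]
side 28 [335.8 196.3] [ 0.5293 -0.1551  0.248 ]
[array([ 0.4434, -0.1321]), array([ 0.6168, -0.1854]), array([ 0.5045, -0.2468])] [ 0.5301  -0.15875]
```

Request:
drive_tool(
  motion=[
    {"fingers": 0,"travel": [0.0025,-0.0015,-0.02],"yaw": 0},
    {"fingers": 0,"travel": [0,0,-0.03],"yaw": 0},
    {"fingers": 0,"travel": [0,0,-0.02],"yaw": 0},
    {"fingers": 0,"travel": [0,0,-0.015],"yaw": 0},
    {"fingers": 0,"travel": [0,0,-0.008],"yaw": 0},
    {"fingers": 0,"travel": [0,0,-0.004],"yaw": 0},
    {"fingers": 0,"travel": [0,0,0],"yaw": 0},
  ],
)

```text
time: 11.32
tcp_pos: [0.5308, -0.1551, 0.1216]
eef_rot: [-3.141, 0.0, -2.264]
wrist_force: [-0.2, -0.8, -7.3]
width: 0.0583
gripper_force: 66.5
```

Request:
drive_tool(
  motion=[
    {"fingers": 0,"travel": [0,0,-0.003],"yaw": 0},
    {"fingers": 0,"travel": [0,0,-0.003],"yaw": 0},
    {"fingers": 0,"travel": [0,0,-0.003],"yaw": 0},
    {"fingers": 0,"travel": [0,0,-0.003],"yaw": 0},
    {"fingers": 0,"travel": [0,0,0],"yaw": 0},
  ],
)

```text
time: 11.95
tcp_pos: [0.5319, -0.1537, 0.1168]
eef_rot: [-3.137, 0.006, -2.264]
wrist_force: [-13.1, 9.0, 39.0]
width: 0.0585
gripper_force: 71.4
```

Request:
drive_tool(
  motion=[
    {"fingers": 0,"travel": [0,0,0.006],"yaw": 0},
    {"fingers": 0,"travel": [-0.002,0.0015,0],"yaw": 0},
    {"fingers": 0,"travel": [0,0,0],"yaw": 0},
    {"fingers": 0,"travel": [0,0,-0.003],"yaw": 0},
    {"fingers": 0,"travel": [0,0,-0.003],"yaw": 0},
    {"fingers": 0,"travel": [0,0,0],"yaw": 0},
  ],
)

```text
time: 12.7
tcp_pos: [0.5315, -0.1526, 0.1164]
eef_rot: [-3.135, 0.007, -2.264]
wrist_force: [-9.9, 8.7, 41.4]
width: 0.0584
gripper_force: 71.7
```

Run:
```python
from h import *
s=manip.sense(); print(s["time"],s["tcp_pos"].round(4),s["eef_rot"].round(4),s["width"],s["wrist_force"].round(2),s["moment"].round(3))
```

```text
12.7 [ 0.5315 -0.1526  0.1164] [-3.1348  0.0066 -2.2635] 0.05838065320608348 [-9.91  8.73 41.44] [ 1.423  1.932 -0.053]
```

Run:
```python
from h import *
ims=[]
for n,b in(("scene",(170,260,230,320)),("side",(200,290,290,380))):
    c=cam(n); im=cv2.convertScaleAbs(c["color"][b[0]:b[1],b[2]:b[3],::-1],alpha=1.5); ims.append(cv2.resize(im,None,fx=4.4,fy=4.4,interpolation=2))
cv2.imwrite("pics/ins.png",np.hstack(ims))
```

```text
(no output)
```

View pics/ins.png

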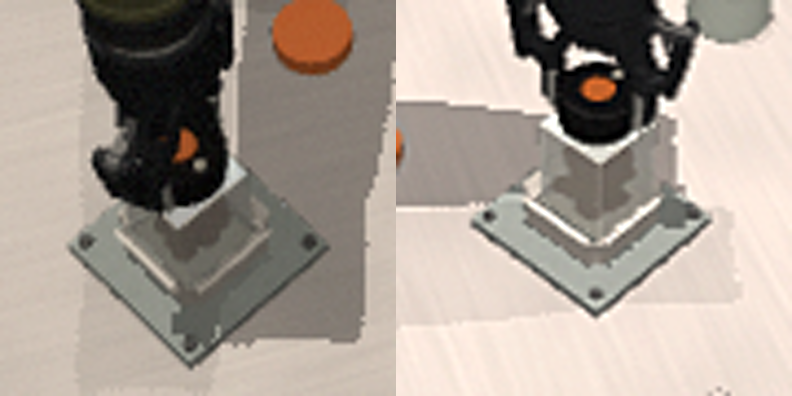

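The side view shows the canister in the mouth, yaw aligned, with a wider gap on the left (-x) than on the right (+x). I'll ease up, shift it by -x and retry.

Request:
drive_tool(
  motion=[
    {"fingers": 0,"travel": [0,0,0.007],"yaw": 0},
    {"fingers": 0,"travel": [-0.0025,0,0],"yaw": 0},
    {"fingers": 0,"travel": [0,0,0],"yaw": 0},
  ],
)

```text
time: 13.18
tcp_pos: [0.5262, -0.1533, 0.1152]
eef_rot: [3.141, 0.001, -2.264]
wrist_force: [2.2, 0.9, -4.7]
width: 0.0581
gripper_force: 66.6
```

Request:
drive_tool(
  motion=[
    {"fingers": 0,"travel": [0,0,-0.002],"yaw": 0},
    {"fingers": 0,"travel": [0,0,-0.002],"yaw": 0},
    {"fingers": 0,"travel": [0,0,0],"yaw": 0},
  ],
)

```text
time: 13.55
tcp_pos: [0.5258, -0.1535, 0.1115]
eef_rot: [3.141, -0.001, -2.264]
wrist_force: [2.2, 0.9, -7.8]
width: 0.0581
gripper_force: 66.5
```

Run:
```python
from h import *
s=manip.sense(); print(s["time"],s["tcp_pos"].round(4),s["eef_rot"].round(4),s["width"],s["wrist_force"].round(2),s["moment"].round(3))
```

```text
13.55 [ 0.5258 -0.1535  0.1115] [ 3.1407e+00 -5.0000e-04 -2.2644e+00] 0.058088772855020336 [ 2.2   0.91 -7.75] [ 0.068 -0.793  0.14 ]
```

It has dropped past the sticking point. Continuing down.

Request:
drive_tool(
  motion=[
    {"fingers": 0,"travel": [0.0005,0,-0.003],"yaw": 0},
    {"fingers": 0,"travel": [0,0,-0.003],"yaw": 0},
    {"fingers": 0,"travel": [0,0,-0.003],"yaw": 0},
    {"fingers": 0,"travel": [0,0,-0.002],"yaw": 0},
    {"fingers": 0,"travel": [0,0,0],"yaw": 0},
  ],
)

```text
time: 14.18
tcp_pos: [0.5263, -0.1535, 0.101]
eef_rot: [3.141, -0.0, -2.264]
wrist_force: [2.4, 0.2, -6.6]
width: 0.0581
gripper_force: 66.5
```

Run:
```python
from h import *
s=manip.sense(); print(s["time"],s["q"].round(3),s["tcp_pos"].round(4),s["eef_rot"].round(4),s["width"],s["wrist_force"].round(2),s["moment"].round(3))
```

```text
14.175 [-0.284  0.386 -0.311  0.874 -0.    -1.161] [ 0.5263 -0.1535  0.101 ] [ 3.1413e+00 -4.0000e-04 -2.2644e+00] 0.05809765012563297 [ 2.44  0.22 -6.64] [ 0.239 -0.642  0.086]
```

Request:
drive_tool(
  motion=[
    {"fingers": 0,"travel": [0.0005,0,-0.001],"yaw": 0},
    {"fingers": 0,"travel": [0,0,-0.001],"yaw": 0},
    {"fingers": 0,"travel": [0,0,-0.001],"yaw": 0},
    {"fingers": 0,"travel": [0,0,0],"yaw": 0},
  ],
)

```text
time: 14.68
tcp_pos: [0.5277, -0.1531, 0.0997]
eef_rot: [-3.14, 0.002, -2.264]
wrist_force: [0.3, 4.1, 4.8]
width: 0.0585
gripper_force: 67.7
```

Run:
```python
from h import *
s=manip.sense(); print(s["time"],s["tcp_pos"].round(4),s["eef_rot"].round(4),s["wrist_force"].round(2),s["moment"].round(3))
```

```text
14.675 [ 0.5277 -0.1531  0.0997] [-3.1404e+00  1.8000e-03 -2.2641e+00] [0.27 4.08 4.85] [ 0.873 -0.01  -0.012]
```

The canister is on the floor: TCP z is 0.0997, against 0.0896 at the grasp plus 10 mm. Screwing now, in even 8° steps with z following the thread.

Request:
drive_tool(
  motion=[
    {"fingers": 0,"travel": [0,0,-7e-05],"yaw": -4},
    {"fingers": 0,"travel": [0,0,-7e-05],"yaw": -4},
    {"fingers": 0,"travel": [0,0,0],"yaw": 0},
    {"fingers": 0,"travel": [0,0,0],"yaw": 0},
    {"fingers": 0,"travel": [0,0,-7e-05],"yaw": -4},
    {"fingers": 0,"travel": [0,0,-7e-05],"yaw": -4},
    {"fingers": 0,"travel": [0,0,0],"yaw": 0},
    {"fingers": 0,"travel": [0,0,0],"yaw": 0},
  ],
)

```text
time: 15.68
tcp_pos: [0.529, -0.154, 0.0995]
eef_rot: [-3.138, 0.003, -2.542]
wrist_force: [3.4, 1.1, 6.1]
width: 0.0583
gripper_force: 67.7
```

```bash
cat > m.py <<'E'
from bench import manip
s=manip.sense(); print(round(float(s["time"]),2),"p",s["tcp_pos"].round(4),"yaw %.3f"%s["eef_rot"][2],"w %.4f g %.1f"%(s["width"],s["gripper_force"]),"F",s["wrist_force"].round(1),"M",s["moment"].round(3),"q6 %.2f t6 %.3f"%(s["q"][5],s["joint_torque"][5]))
E
python3 m.py
```

```text
15.68 p [ 0.529  -0.154   0.0995] yaw -2.542 w 0.0583 g 67.7 F [3.4 1.1 6.1] M [ 0.456 -0.682  0.049] q6 -0.88 t6 0.075
```

Request:
drive_tool(
  motion=[
    {"fingers": 0,"travel": [0,0,-7e-05],"yaw": -4},
    {"fingers": 0,"travel": [0,0,-7e-05],"yaw": -4},
    {"fingers": 0,"travel": [0,0,0],"yaw": 0},
    {"fingers": 0,"travel": [0,0,0],"yaw": 0},
    {"fingers": 0,"travel": [0,0,-7e-05],"yaw": -4},
    {"fingers": 0,"travel": [0,0,-7e-05],"yaw": -4},
    {"fingers": 0,"travel": [0,0,0],"yaw": 0},
    {"fingers": 0,"travel": [0,0,0],"yaw": 0},
  ],
)

```text
time: 16.68
tcp_pos: [0.5292, -0.1542, 0.0992]
eef_rot: [-3.139, 0.004, -2.822]
wrist_force: [4.1, 1.3, 6.1]
width: 0.0582
gripper_force: 67.6
```

```bash
python3 m.py
```

```text
16.68 p [ 0.5292 -0.1542  0.0992] yaw -2.822 w 0.0582 g 67.6 F [4.1 1.3 6.1] M [ 0.396 -0.804  0.052] q6 -0.60 t6 0.075
```

Request:
drive_tool(
  motion=[
    {"fingers": 0,"travel": [0,0,-7e-05],"yaw": -4},
    {"fingers": 0,"travel": [0,0,-7e-05],"yaw": -4},
    {"fingers": 0,"travel": [0,0,0],"yaw": 0},
    {"fingers": 0,"travel": [0,0,0],"yaw": 0},
  ],
)

```text
time: 17.18
tcp_pos: [0.5293, -0.1543, 0.0991]
eef_rot: [-3.139, 0.004, -2.961]
wrist_force: [3.2, 0.7, 5.1]
width: 0.0585
gripper_force: 67.6
```

```bash
python3 m.py
```

```text
17.18 p [ 0.5293 -0.1543  0.0991] yaw -2.961 w 0.0585 g 67.6 F [3.2 0.7 5.1] M [ 0.31  -0.798  0.08 ] q6 -0.46 t6 0.076
```

Request:
drive_tool(
  motion=[
    {"fingers": 0,"travel": [0,0,-7e-05],"yaw": -4},
    {"fingers": 0,"travel": [0,0,-7e-05],"yaw": -4},
    {"fingers": 0,"travel": [0,0,0],"yaw": 0},
    {"fingers": 0,"travel": [0,0,0],"yaw": 0},
  ],
)

```text
time: 17.68
tcp_pos: [0.5293, -0.1544, 0.0989]
eef_rot: [-3.14, 0.005, -3.101]
wrist_force: [4.7, 0.5, 6.0]
width: 0.0583
gripper_force: 67.6
```

```bash
python3 m.py
```

```text
17.68 p [ 0.5293 -0.1544  0.0989] yaw -3.101 w 0.0583 g 67.6 F [4.7 0.5 6. ] M [ 0.228 -0.814  0.019] q6 -0.32 t6 0.069
```

Request:
drive_tool(
  motion=[
    {"fingers": 0,"travel": [0,0,-7e-05],"yaw": -4},
    {"fingers": 0,"travel": [0,0,-7e-05],"yaw": -4},
    {"fingers": 0,"travel": [0,0,0],"yaw": 0},
    {"fingers": 0,"travel": [0,0,0],"yaw": 0},
  ],
)

```text
time: 18.18
tcp_pos: [0.5294, -0.1545, 0.0988]
eef_rot: [-3.14, 0.005, 3.043]
wrist_force: [4.0, 0.2, 6.1]
width: 0.0584
gripper_force: 67.6
```

```bash
python3 m.py
```

```text
18.18 p [ 0.5294 -0.1545  0.0988] yaw 3.043 w 0.0584 g 67.6 F [4.  0.2 6.1] M [ 0.238 -0.885  0.1  ] q6 -0.18 t6 0.077
```

Request:
drive_tool(
  motion=[
    {"fingers": 0,"travel": [0,0,-7e-05],"yaw": -4},
    {"fingers": 0,"travel": [0,0,-7e-05],"yaw": -4},
    {"fingers": 0,"travel": [0,0,0],"yaw": 0},
    {"fingers": 0,"travel": [0,0,0],"yaw": 0},
  ],
)

```text
time: 18.68
tcp_pos: [0.5294, -0.1546, 0.0987]
eef_rot: [-3.14, 0.005, 2.903]
wrist_force: [3.6, -0.2, 5.5]
width: 0.0584
gripper_force: 67.6
```

```bash
python3 m.py
```

```text
18.68 p [ 0.5294 -0.1546  0.0987] yaw 2.903 w 0.0584 g 67.6 F [ 3.6 -0.2  5.5] M [ 0.072 -0.86   0.073] q6 -0.05 t6 0.077
```

Request:
drive_tool(
  motion=[
    {"fingers": 0,"travel": [0,0,-7e-05],"yaw": -4},
    {"fingers": 0,"travel": [0,0,-7e-05],"yaw": -4},
    {"fingers": 0,"travel": [0,0,0],"yaw": 0},
    {"fingers": 0,"travel": [0,0,0],"yaw": 0},
  ],
)

```text
time: 19.18
tcp_pos: [0.5294, -0.1548, 0.0985]
eef_rot: [-3.141, 0.006, 2.763]
wrist_force: [4.1, -0.3, 4.7]
width: 0.0584
gripper_force: 67.6
```

```bash
python3 m.py
```

```text
19.18 p [ 0.5294 -0.1548  0.0985] yaw 2.763 w 0.0584 g 67.6 F [ 4.1 -0.3  4.7] M [-0.038 -0.926  0.183] q6 0.09 t6 0.151
```

The seal is starting: t6 rose from 0.077 to 0.151. One step at a time from here.

Request:
drive_tool(
  motion=[
    {"fingers": 0,"travel": [0,0,-7e-05],"yaw": -4},
    {"fingers": 0,"travel": [0,0,-7e-05],"yaw": -4},
    {"fingers": 0,"travel": [0,0,0],"yaw": 0},
    {"fingers": 0,"travel": [0,0,0],"yaw": 0},
  ],
)

```text
time: 19.68
tcp_pos: [0.5295, -0.1549, 0.0984]
eef_rot: [-3.141, 0.006, 2.624]
wrist_force: [3.7, -0.3, 5.1]
width: 0.058
gripper_force: 67.6
```

```bash
python3 m.py
```

```text
19.68 p [ 0.5295 -0.1549  0.0984] yaw 2.624 w 0.0580 g 67.6 F [ 3.7 -0.3  5.1] M [-0.015 -0.911  0.209] q6 0.23 t6 0.258
```

Request:
drive_tool(
  motion=[
    {"fingers": 0,"travel": [0,0,-7e-05],"yaw": -4},
    {"fingers": 0,"travel": [0,0,-7e-05],"yaw": -4},
    {"fingers": 0,"travel": [0,0,0],"yaw": 0},
    {"fingers": 0,"travel": [0,0,0],"yaw": 0},
  ],
)

```text
time: 20.18
tcp_pos: [0.5294, -0.155, 0.0983]
eef_rot: [3.141, 0.006, 2.485]
wrist_force: [4.3, 0.3, 6.1]
width: 0.0587
gripper_force: 67.6
```

```bash
python3 m.py
```

```text
20.18 p [ 0.5294 -0.155   0.0983] yaw 2.485 w 0.0587 g 67.6 F [4.3 0.3 6.1] M [-0.144 -0.91   0.393] q6 0.37 t6 0.372
```

The rise is 0.295 N m (0.372 − 0.077), so it is snug. Letting go and backing off.

Request:
drive_tool(
  motion=[
    {"fingers": 0.8,"travel": [0,0,0],"yaw": 0},
    {"fingers": 1,"travel": [0,0,0],"yaw": 0},
    {"fingers": 1,"travel": [0,0,0],"yaw": 0},
    {"fingers": 1,"travel": [0,0,0],"yaw": 0},
    {"fingers": 1,"travel": [0,0,0],"yaw": 0},
    {"fingers": 1,"travel": [0,0,0.01],"yaw": 0},
    {"fingers": 1,"travel": [0,0,0.03],"yaw": 0},
    {"fingers": 1,"travel": [0,0,0.04],"yaw": 0},
    {"fingers": 1,"travel": [0,0,0.05],"yaw": 0},
    {"fingers": 1,"travel": [0,0,0.05],"yaw": 0},
    {"fingers": 1,"travel": [0,0,0],"yaw": 0},
    {"fingers": 1,"travel": [0,0,0],"yaw": 0},
  ],
)

```text
time: 21.68
tcp_pos: [0.5269, -0.1535, 0.277]
eef_rot: [3.141, 0.001, 2.483]
wrist_force: [-0.2, -0.4, -1.0]
width: 0.0854
gripper_force: 0.0
```

```bash
python3 m.py
python3 - <<'E'
from h import *
ims=[]
c=cam("scene"); ims.append(cv2.resize(c["color"][160:260,220:320,::-1],None,fx=3.9,fy=3.9,interpolation=2))
c=cam("wrist"); save(c,"pics/w9.png"); w=cv2.resize(c["color"][60:260,220:420,::-1],(390,390)); ims.append(w)
cv2.imwrite("pics/end.png",np.hstack(ims))
E
```

```text
21.68 p [ 0.5269 -0.1535  0.277 ] yaw 2.483 w 0.0854 g 0.0 F [-0.2 -0.4 -1. ] M [-0.029  0.02  -0.045] q6 0.38 t6 -0.000
```

View pics/end.png

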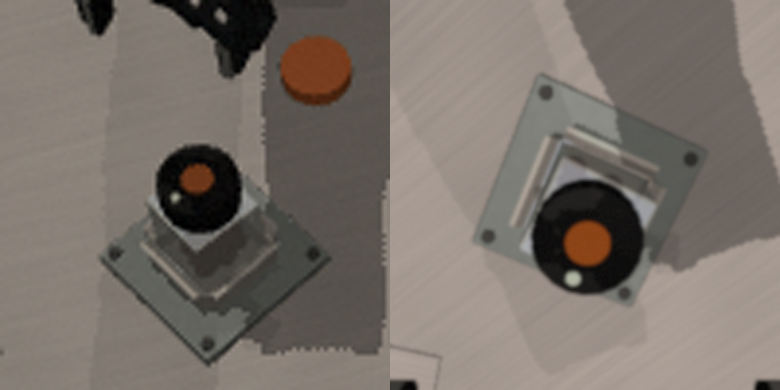

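The final views show the canister upright and down in the nest, the lid free and the gripper clear. Handing in.

```bash
python3 -c "from bench import manip; print(manip.close_job())"
```

```text
the job is handed in; nothing more can be done
None
```

The canister is fully down in the nest and the lid is snug, with torque about 0.30 N m above free running; I let go and handed the job in at about 22 s, with no verdict returned. The gripper's fixed force held the lid at about 67 N rather than the 80 N you asked for. I saw no sign that it slipped.

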